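Present a ceramic bearing ball to the silhouette gauge

ROBOT

A 6-joint arm with a two-finger parallel gripper is mounted at the origin on the work surface; the furniture and walls round the work are solid. World frame = base frame: x ahead of the robot, y to its left, z up, the work surface at z = 0. Lengths are in mm, angles in rad, forces in N, time in s.
With the tool pointing down it reaches from about 275 to 975 mm from the base axis. Payload 8.4 kg.
Tool frame: the origin (TCP) lies on the centre line of the jaws, within the pads' length; the fingertips stand 17 mm ahead of it and the grasp point (between the pads) lies 2 mm behind it; z points along the fingers, y is the line along which they close (so a half turn about z gives the same grasp; the last joint's range is limited). The gripper opens to 92 mm and grips with 3 to 60 N. Pads are 20 mm wide; open, the fingers measure 128 mm over their backs; the gripper's body (75 mm by 189 mm) begins 69 mm behind the grasp point.
Start: joints at [1.289, 0.353, 1.633, -0, 1.155, -0.002], TCP at [172.601, 600.697, 231.583] pointing down, gripper open.
Joint ranges: [-2.63, 2.63], [-0.92, 2.1], [0.06, 2.66], [-1.3, 4.44], [0, 2.69], [-3.02, 3.02]. Speed limits (rad/s): [2.22, 2.22, 2.79, 3.14, 3.14, 3.14].

INTERFACE

Orientations are given as a unit quaternion [x, y, z, w].
In Python, from cell import r gives the robot as it stands.
- The arm moves only by the shell command python3 -m jog 'ROWS'. ROWS is JSON, a list of rows, each an object of numbers: "dx", "dy", "dz": the shift along the world's x, y, z in units of 30 mm (1.0 is 30 mm); "wx", "wy", "wz": the turn, a rotation vector about the world's x, y, z in units of 6 degrees (1.0 is 6 degrees); "jaw": the finger opening in mm, from 0 to 91.9. A call has 1 to 10 rows; each row is the pose to reach, as a shift and turn from the pose commanded when the call began; what a row does not reach only later rows make up. A row lasts 1/12 s, in which the tool goes at most 41.7 mm and 7.16 degrees, less where a joint would pass 70% of its speed; a pose out of reach is approached as far as the arm can. A call with a gripper value outside its range is refused whole. The fingers move at their own pace and stop on an object; the grip force is fixed at half the most. Time passes only in rows, so rows that repeat a pose let the fingers close. It gives the time, the measured TCP pose, the force, the opening and the grip force at its end, in the units of the state.
- r.read_state(): the state, without advancing time (a new reading comes with each control period).
- r.snapshot(name): name is "side" or "top"; returns a dict with "img" (480x640x3 uint8, blue, green, red), "z_map" (480x640 float32, mm along the optical axis (not along the pixel's ray), 0 where there is no reading), "fovy" (degrees; the focal length in pixels is half the picture's height over the tangent of half this angle, whatever the lens; pixels are square), "cx", "cy" (the principal point, pixels), "R" (3x3) and "t" (3): a world point X has camera coordinates R X + t. Camera axes: x right, y down, z forward; pixel columns grow to the right and rows downward; lengths in mm; the calibration is good to about 2 mm. A picture is of the moment at which its call begins.
- r.close_job(): hands the job in; it is judged then, once.
The state is a dict: "time_s": time; "qpos": joint angles; "dq": joint speeds; "tau": joint torques, N m; "ee_pos": TCP position; "tcp_rot": TCP orientation; "force": force on the tool from outside, world axes, zero at the start; "moment": the same for the moment, N m; "grip_width": finger opening in mm; "finger_force": force on a finger pad.
Only numpy, scipy, OpenCV 4.12 (cv2) and the standard library are available. Lean on these libraries where they do the work, as an engineer would, in place of code of your own. Each camera call takes 0.05 s, during which the arm holds its last target. There are 200 camera calls.

TASK

Pick the black ceramic ball out of the white four-pocket tray and set it in the round pocket of the blue carrier plate while the carrier stands on the bench. Then take the carrier by its upright grip, carry it level so that the ball stays in its pocket, and hold it still in the gauge whose stage is off: the ball on the lens's centre line, midway between the lens and the lit panel, the carrier level and square across the beam so that grip and fingers stay out of the view. The program finishes while holding the carrier there in the air; never bump or touch the gauge, do not drop the ball, and leave the steel balls and everything else where they are.

Things in the scene. Friction and masses are not known exactly. Their poses are not given: they have to be found in the camera images.
- black_ball_center (a point): Centre of the black ceramic ball, 19 mm in diameter, 12 g. It starts in one of the four pockets of the white tray, resting on the pocket's edge, its centre 20 mm above the bench and 6 mm above the tray's top face.
- steel_ball_1_center (a point): Centre of a bright steel ball, 19 mm in diameter, in another pocket of the white tray; stays there.
- steel_ball_2_center (a point): Centre of a second bright steel ball, the same.
- steel_ball_3_center (a point): Centre of a third bright steel ball, the same.
- ball_tray: White plastic pocket tray, 88 x 88 x 14 mm, fixed to the bench; origin at the centre of its underside, x and y along its sides, z up. Its four round pockets (14 mm wide) lie at x = +-22, y = +-22 mm, one ball in each, so neighbours are 44 mm apart.
- carrier: Loose blue anodised plate on the bench, 96 (x) x 54 (y) x 8 mm, 0.16 kg; origin at the centre of its underside, z up. Near its +x end a round pocket with bright flat floor, 30 mm wide, 3 mm deep, in which the ball can roll; near its -x end a black upright grip, 10 mm thick along x, 24 mm along y, top 52 mm above the underside, on a 3 mm foot. Balance point about 20 mm to +x of the grip.
- carrier_pocket (a point): Centre of the carrier's pocket floor, at x = +26 mm, z = 5 mm of the carrier: a ball in the pocket has its centre 9.5 mm above this point and up to 6 mm to the side.
- carrier_grip (a point): Point within the carrier's upright grip, on its middle, at x = -24 mm, z = 36 mm of the carrier (16 mm below the grip's top, 28 mm above the plate's top face). Axes as the carrier's: pinch the grip along x.
- gauge: Silhouette gauge, fixed: base 315 x 60 mm, 14 mm high; grey camera with black lens at its -x end, facing a white lit panel at its +x end. Origin on the bench midway between them; x from lens to panel, z up. Lens front (40 mm wide) at x = -80 mm, panel face (60 mm wide) at +80 mm, free between above the base. Tops: lens 110, camera 113, panel 116 mm. Camera's back at x = -207 mm.
- gauge_focus (a point): The point where the ball's centre is to be held: on the lens's centre line, 90 mm above the bench, midway between lens and panel. Axes as the gauge's: x along the beam, y across it, z up.
- tally_counter: White tally counter, 52 x 50 x 22 mm, loose on the bench; origin at the centre of its underside. Bystander.
- marker_pen: White and blue marker pen, 132 mm long, lying loose on the bench; origin under its middle. Bystander.
- oil_bottle: Small yellow bottle with black cap, 26 mm wide, 60 mm high, loose; origin at the centre of its underside. Bystander.
- objective_can: Black can with white lid, 35 mm wide, 52 mm high, loose; origin at the centre of its underside. Bystander.

How it is judged:
By the outcome, as a careful person would: the job done as asked, in the order asked, and still so for the second after the job is handed in, while the arm keeps its last pose, push and grip.
It also fails if it takes over 64 s, if anything falls off the work surface, if the arm or the gripper's body presses on something with over 40 N, if the wrist force passes 120 N, or if a joint passes its speed limit or range.

## Working session

There is one attempt and no reset: what is moved stays moved. The work goes in short steps, Python scripts to look and compute and a shell command to move; the robot and the scene stay as the last step left them, time stands still between calls to the robot, and variables do not carry over. Pictures are saved under pics/ and viewed, at most 10 in all, crops included, and the job is handed in when it is done.

```bash
mkdir -p pics; ls; cat > h.py <<'E'
import numpy as np,cv2,math
from cell import r
def snap(n,save=None):
    s=r.snapshot(n); s['R']=np.array(s['R']);s['t']=np.array(s['t']); s['f']=240/math.tan(math.radians(s['fovy'])/2)
    if save: cv2.imwrite('pics/'+save,s['img'])
    return s
def plane(s,u,v,z):
    d=s['R'].T@np.array([(u-s['cx'])/s['f'],(v-s['cy'])/s['f'],1]); c=-s['R'].T@s['t']
    return c+d*(z-c[2])/d[2]
def proj(s,X):
    p=s['R']@np.array(X,float)+s['t']; return p[0]/p[2]*s['f']+s['cx'],p[1]/p[2]*s['f']+s['cy']
def cloud(s):
    v,u=np.mgrid[0:480,0:640]; z=s['z_map']
    P=np.stack([(u-s['cx'])/s['f']*z,(v-s['cy'])/s['f']*z,z],-1)-s['t']
    return P@s['R']
E
python3 - <<'E'
from h import *
for n in('top','side'):
    s=snap(n,n+'0.png'); print(n,s['f'],s['cx'],s['cy'],-s['R'].T@s['t'],s['R'][2])
st=r.read_state();print(st['time_s'],st['ee_pos'],st['tcp_rot'],st['grip_width'])
E
```

```text
pics
top 448.26588471181384 322.6434918470175 245.62341742865604 [289.93166948 231.46367779 939.47986786] [ 0.19972412  0.01327395 -0.97976226]
side 489.69055249257593 320.20855904572363 235.73400022537524 [1090.23501701  737.33873084  470.20485904] [-0.70761142 -0.56955598 -0.41820098]
0.1 [172.46678215 600.30102108 230.93517929] [ 1.39460710e-01  9.90227408e-01 -6.16080373e-04 -1.04795531e-04] 92.01582134492294
```

View pics/top0.png

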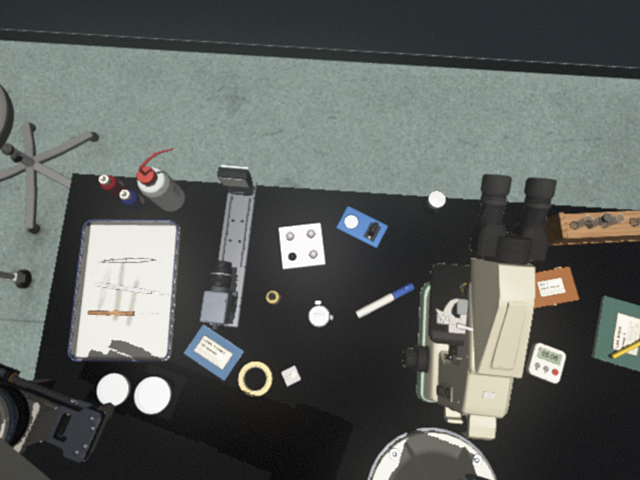

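View pics/side0.png

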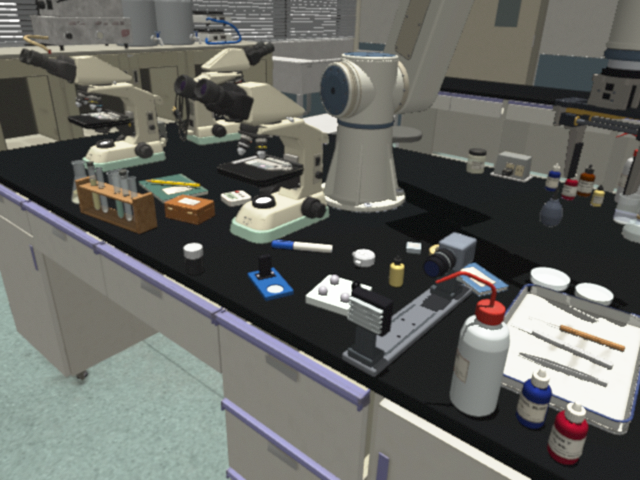

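The top view shows the tray at (302,246) with four balls, the carrier at (362,227) with its pocket left and grip right, and the gauge from its camera at (220,305) to its panel at (235,178). The side view shows the same objects.

```bash
cat > m.py <<'E'
from h import *
def carrier(s,n):
    hsv=cv2.cvtColor(s['img'],cv2.COLOR_BGR2HSV)
    m=cv2.inRange(hsv,(100,120,60),(125,255,255))
    return m
s=snap('top'); c=cloud(s)
i=s['img']; hsv=cv2.cvtColor(i,cv2.COLOR_BGR2HSV)
# tray: white
m=np.zeros((480,640),np.uint8); m[215:275,272:332]=cv2.inRange(hsv,(0,0,150),(180,70,255))[215:275,272:332]
cn=max(cv2.findContours(m,0,2)[0],key=cv2.contourArea); 
b=cv2.boxPoints(cv2.minAreaRect(cn)); q=np.array([plane(s,*p,14)[:2] for p in b]); print('tray',q.mean(0),q.tolist())
e=q[1]-q[0];print('side',np.linalg.norm(e),np.degrees(np.arctan2(e[1],e[0]))%90)
# carrier: blue
m=np.zeros((480,640),np.uint8); m[195:255,325:400]=cv2.inRange(hsv,(100,120,50),(125,255,255))[195:255,325:400]
cn=cv2.convexHull(max(cv2.findContours(m,0,2)[0],key=cv2.contourArea))
b=cv2.boxPoints(cv2.minAreaRect(cn)); q=np.array([plane(s,*p,8)[:2] for p in b]); print('carrier',q.mean(0))
for k in(0,1):
    e=q[k+1]-q[k];print(np.linalg.norm(e),np.degrees(np.arctan2(e[1],e[0]))%180)
# carrier grip / gauge from depth
def box(name,sel):
    P=c[sel][:,:2].astype(np.float32); R=cv2.minAreaRect(P); bp=cv2.boxPoints(R); print(name,len(P),R,P.mean(0)); 
    return bp
X,Y,Z=c[...,0],c[...,1],c[...,2]
v,u=np.mgrid[0:480,0:640]
g=(s['z_map']>0)&(u>195)&(u<258)&(v>160)&(v<332)
print(box('base',g&(Z>9)&(Z<19)))
box('gauge tall',g&(Z>60)&(Z<125)); box('panel',g&(Z>105)&(Z<125)&(v<230)); box('cam',g&(Z>100)&(Z<125)&(v>230))
w=(u>335)&(u<390)&(v>200)&(v<250)
box('grip',w&(Z>45)&(Z<58)); box('plate',w&(Z>5)&(Z<12))
box('traytop',(u>270)&(u<335)&(v>215)&(v<275)&(Z>11)&(Z<17))
out=np.hstack([cv2.resize(i[215:275,270:340],None,fx=5,fy=5,interpolation=2),cv2.resize(i[195:255,330:400],None,fx=5,fy=5,interpolation=2)])
s2=snap('side'); j=s2['img']
o2=np.hstack([cv2.resize(j[265:325,300:370],None,fx=5,fy=5,interpolation=2),cv2.resize(j[245:305,240:310],None,fx=5,fy=5,interpolation=2)])
cv2.imwrite('pics/crop1.png',np.vstack([out,o2])[:600])
E
python3 m.py
```

```text
tray [476.27155614 288.7498648 ] [[512.4147132842043, 342.1826736589577], [529.1314248229614, 252.16574710659563], [439.87250820991005, 236.14792122767827], [423.6675782317331, 324.5031172182632]]
side 91.5559692789245 10.520342740822016
carrier [527.70031852 162.98296691]
56.58658720504782 156.3084280069448
96.46087802966973 64.80725302810905
base 2665 ((447.3242492675781, 431.5841369628906), (77.95784759521484, 333.2605895996094), 84.98616790771484) [471.81802 426.51474]
[[277.92493 407.31723]
 [609.91034 378.1915 ]
 [616.7236  455.85104]
 [284.73816 484.97678]]
gauge tall 2211 ((450.2135009765625, 430.5534362792969), (59.838706970214844, 315.75555419921875), 88.92869567871094) [421.27905 429.1455 ]
panel 434 ((593.0112915039062, 427.8681945800781), (59.8409423828125, 29.971012115478516), 88.7139892578125) [590.67255 427.22772]
cam 1324 ((360.5038146972656, 433.19512939453125), (46.70877456665039, 117.03285217285156), 88.08836364746094) [352.8668 432.4408]
grip 56 ((518.3103637695312, 142.18240356445312), (9.921342849731445, 24.08308982849121), 70.55522155761719) [517.08655 142.47025]
plate 901 ((527.8991088867188, 164.2831268310547), (95.50204467773438, 54.99782180786133), 66.42206573486328) [527.19037 164.86742]
traytop 1340 ((476.76812744140625, 289.1183166503906), (88.44247436523438, 87.91111755371094), 10.598404884338379) [475.92578 288.9768 ]
```

View pics/crop1.png

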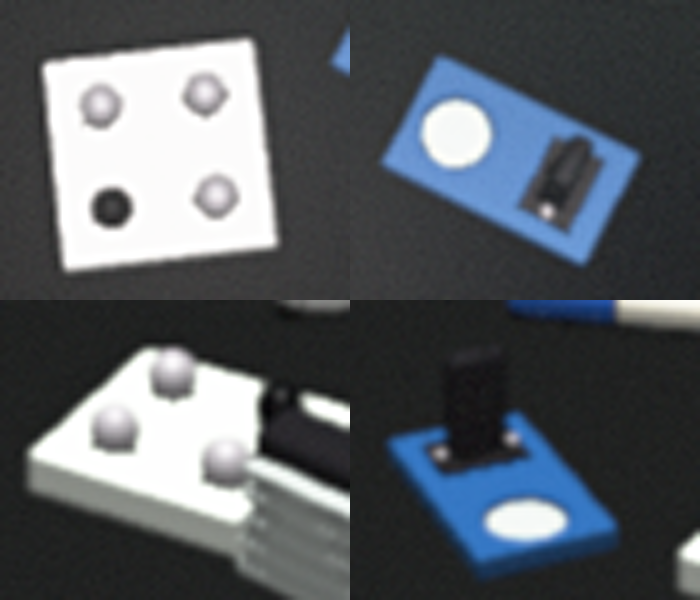

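Crops: the black ball is at about px (292,256) in the tray's lower-left pocket. The carrier pocket is at (351,222) and its grip top at about (373,228). Next I'll refine these and work out the moves.

```bash
cat > m2.py <<'E'
from h import *
s=snap('top'); i=s['img']; g=cv2.cvtColor(i,cv2.COLOR_BGR2GRAY)
def cen(x0,x1,y0,y1,m):
    k=np.zeros_like(g);k[y0:y1,x0:x1]=m[y0:y1,x0:x1]; M=cv2.moments(k,True); return M['m10']/M['m00'],M['m01']/M['m00'],M['m00']
b=cen(284,300,248,264,(g<120).astype(np.uint8)); print(b); B=plane(s,b[0],b[1],20); print('ball',B)
p=cen(340,362,210,233,cv2.inRange(i,(170,170,170),(255,255,255))//255);print(p);P=plane(s,p[0],p[1],5);print('pocket',P)
a=np.radians(66); C=P[:2]-26*np.array([np.cos(a),np.sin(a)]); print('carrier from pocket',C,'grip',C-24*np.array([np.cos(a),np.sin(a)]))
t=r.read_state();e=np.array(t['ee_pos']);print(e,(B-e)/30,'dz for 33:',(33-e[2])/30, (P-e)/30)
T=np.array([476.5,289]);y=np.radians(10.6);
for sx in(1,-1):
  for sy in(1,-1): print('pocket expected',T+22*np.array([sx*np.cos(y)-sy*np.sin(y),sx*np.sin(y)+sy*np.cos(y)]))
E
python3 m2.py
```

```text
(292.0, 256.0, 45.0)
ball [450.9228248  306.08811423  20.        ]
(350.75342465753425, 221.35616438356163, 146.0)
pocket [537.7850808  187.47959209   5.        ]
carrier from pocket [527.20992808 163.7274102 ] grip [517.44824865 141.80231921]
[172.50351754 600.48588638 231.24904074] [ 9.28064358 -9.81325907 -7.04163469] dz for 33: -6.608301357889415 [ 12.17605211 -13.76687648  -7.54163469]
pocket expected [494.07764797 314.67150739]
pocket expected [502.17150739 271.42235203]
pocket expected [450.82849261 306.57764797]
pocket expected [458.92235203 263.32849261]
```

```bash
python3 -m jog '[{"dx":9.28,"dy":-9.8,"dz":-2,"wz":-3,"jaw":40},{"dx":9.28,"dy":-9.8,"dz":-2,"wz":-3,"jaw":40},{"dx":9.28,"dy":-9.8,"dz":-2,"wz":-3,"jaw":40},{"dx":9.28,"dy":-9.8,"dz":-2,"wz":-3,"jaw":40},{"dx":9.28,"dy":-9.8,"dz":-2,"wz":-3,"jaw":40},{"dx":9.28,"dy":-9.8,"dz":-2,"wz":-3,"jaw":40},{"dx":9.28,"dy":-9.8,"dz":-2,"wz":-3,"jaw":40},{"dx":9.28,"dy":-9.8,"dz":-2,"wz":-3,"jaw":40},{"dx":9.28,"dy":-9.8,"dz":-2,"wz":-3,"jaw":40},{"dx":9.28,"dy":-9.8,"dz":-2,"wz":-3,"jaw":40}]'
```

```text
invalid input
```

```bash
python3 -m jog '[{"dx":1.0,"dy":-1.0,"dz":0.0,"wx":0,"wy":0,"wz":-1.0,"jaw":40}]'; python3 -m jog --help | head -20
```

```text
time_s: 0.33
ee_pos: [199.2, 574.6, 231.5]
tcp_rot: [0.189, 0.982, 0.001, -0.001]
force: [0.6, -0.3, 0.1]
grip_width: 87.2
finger_force: 0.0invalid input: not JSON, or not a number
```

```bash
python3 -m jog '[{"dx":1,"dy":-1,"dz":0,"wz":-1,"jaw":40},{"dx":2,"dy":-2,"dz":-0.5,"wz":-2,"jaw":40},{"dx":3,"dy":-3,"dz":-1,"wz":-2,"jaw":40},{"dx":4,"dy":-4,"dz":-1.5,"wz":-2,"jaw":40},{"dx":5,"dy":-5,"dz":-2,"wz":-2,"jaw":40},{"dx":6,"dy":-6,"dz":-2,"wz":-2,"jaw":40},{"dx":7,"dy":-7,"dz":-2,"wz":-2,"jaw":40},{"dx":8,"dy":-8,"dz":-2,"wz":-2,"jaw":40},{"dx":8.3,"dy":-8.8,"dz":-2,"wz":-2,"jaw":40}]'
```

```text
invalid input
```

```bash
python3 -m jog '[{"dx":1,"dy":-1,"dz":0,"wx":0,"wy":0,"wz":-1,"jaw":40},{"dx":2,"dy":-2,"dz":-0.5,"wx":0,"wy":0,"wz":-2,"jaw":40},{"dx":3,"dy":-3,"dz":-1,"wx":0,"wy":0,"wz":-2,"jaw":40},{"dx":4,"dy":-4,"dz":-1.5,"wx":0,"wy":0,"wz":-2,"jaw":40},{"dx":5,"dy":-5,"dz":-2,"wx":0,"wy":0,"wz":-2,"jaw":40},{"dx":6,"dy":-6,"dz":-2,"wx":0,"wy":0,"wz":-2,"jaw":40},{"dx":7,"dy":-7,"dz":-2,"wx":0,"wy":0,"wz":-2,"jaw":40},{"dx":8,"dy":-8,"dz":-2,"wx":0,"wy":0,"wz":-2,"jaw":40},{"dx":8.3,"dy":-8.8,"dz":-2,"wx":0,"wy":0,"wz":-2,"jaw":40}]'
```

```text
time_s: 1.08
ee_pos: [453.4, 306.2, 171.6]
tcp_rot: [0.293, 0.956, 0.001, 0.001]
force: [0.6, 1.2, 0.1]
grip_width: 40.0
finger_force: 0.0
```

```bash
python3 -m jog '[{"dx":0,"dy":0,"dz":-1,"wx":0,"wy":0,"wz":0,"jaw":40},{"dx":0,"dy":0,"dz":-2,"wx":0,"wy":0,"wz":0,"jaw":40},{"dx":0,"dy":0,"dz":-3,"wx":0,"wy":0,"wz":0,"jaw":40},{"dx":0,"dy":0,"dz":-3.6,"wx":0,"wy":0,"wz":0,"jaw":40},{"dx":0,"dy":0,"dz":-3.6,"wx":0,"wy":0,"wz":0,"jaw":40},{"dx":0,"dy":0,"dz":-3.6,"wx":0,"wy":0,"wz":0,"jaw":40}]'
python3 - <<'E'
from h import *
s=snap('side'); t=r.read_state(); print(t['ee_pos'],t['dq'])
e=np.array(t['ee_pos']); print('tip px',proj(s,e-[0,0,17]),'ball',proj(s,[450.9,306.3,20]))
a=np.radians(56);d=np.array([np.cos(a),np.sin(a),0])
for k in(-20,20): print(proj(s,e-[0,0,17]+d*k))
cv2.imwrite('pics/s1.png',cv2.resize(s['img'][220:320,300:420],None,fx=5,fy=5,interpolation=2))
E
```

```text
time_s: 1.58
ee_pos: [450.6, 306.9, 63.1]
tcp_rot: [0.293, 0.956, -0.001, -0.001]
force: [0.5, -0.5, 0.1]
grip_width: 40.3
finger_force: 0.0
[451.38013972 307.49579373  64.17077294] [ 0.00149724 -0.02303064 -0.01295644  0.00137105 -0.00281363  0.0012898 ]
tip px (np.float64(356.0582317059191), np.float64(272.2709309229793)) ball (np.float64(354.84379890300215), np.float64(285.12439412494814))
(np.float64(352.23679541408615), np.float64(267.08111872635254))
(np.float64(360.0345669470665), np.float64(277.6711081224491))
```

View pics/s1.png

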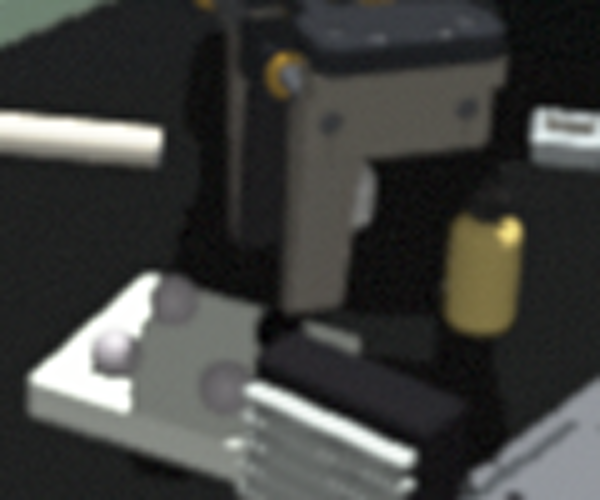

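The open fingers are around the black ball, which is partly hidden by the panel at crop (290,330). The steel balls are clear. Descending and closing now.

```bash
python3 -m jog '[{"dx":-0.02,"dy":0,"dz":-0.5,"wx":0,"wy":0,"wz":0,"jaw":40},{"dx":-0.02,"dy":0,"dz":-1,"wx":0,"wy":0,"wz":0,"jaw":40},{"dx":-0.02,"dy":0,"dz":-1,"wx":0,"wy":0,"wz":0,"jaw":40},{"dx":-0.02,"dy":0,"dz":-1,"wx":0,"wy":0,"wz":0,"jaw":28},{"dx":-0.02,"dy":0,"dz":-1,"wx":0,"wy":0,"wz":0,"jaw":20},{"dx":-0.02,"dy":0,"dz":-1,"wx":0,"wy":0,"wz":0,"jaw":12},{"dx":-0.02,"dy":0,"dz":-1,"wx":0,"wy":0,"wz":0,"jaw":12},{"dx":-0.02,"dy":0,"dz":-1,"wx":0,"wy":0,"wz":0,"jaw":12}]'
```

```text
time_s: 2.3
ee_pos: [450.3, 306.8, 34.5]
tcp_rot: [0.293, 0.956, -0.0, -0.0]
force: [-2.0, -3.8, 6.5]
grip_width: 16.8
finger_force: 30.0
```

```bash
python3 -m jog '[{"dx":0,"dy":0,"dz":0,"wx":0,"wy":0,"wz":0,"jaw":30},{"dx":0,"dy":0,"dz":0,"wx":0,"wy":0,"wz":0,"jaw":30},{"dx":0,"dy":0,"dz":-0.06,"wx":0,"wy":0,"wz":0,"jaw":30},{"dx":0,"dy":0,"dz":-0.06,"wx":0,"wy":0,"wz":0,"jaw":30},{"dx":0,"dy":0,"dz":-0.06,"wx":0,"wy":0,"wz":0,"jaw":30}]'
python3 - <<'E'
from h import *
for k in range(4):
    t=r.read_state();print(t['ee_pos'],t['force'],t['grip_width'])
    s=snap('side')
E
```

```text
time_s: 2.72
ee_pos: [450.5, 307.3, 31.7]
tcp_rot: [0.293, 0.956, 0.0, -0.0]
force: [0.0, -0.2, -0.2]
grip_width: 30.1
finger_force: 0.0
[450.48815888 307.32508163  31.70208925] [ 0.02343848 -0.23858097 -0.160651  ] 30.070406697592936
[450.49848642 307.30386156  31.70567191] [-0.20190712  0.1681986   0.2157558 ] 29.779865219085472
[450.49223154 307.30557337  31.73009272] [-0.44582697  0.15116921  0.74004463] 30.481212247025425
[450.47843903 307.27711833  31.72499021] [-0.08659409 -0.73106369  0.56238288] 30.113358161348206
```

```bash
python3 -m jog '[{"dx":0,"dy":0,"dz":0,"wx":0,"wy":0,"wz":0,"jaw":22},{"dx":0,"dy":0,"dz":0,"wx":0,"wy":0,"wz":0,"jaw":14},{"dx":0,"dy":0,"dz":0,"wx":0,"wy":0,"wz":0,"jaw":14},{"dx":0,"dy":0,"dz":0,"wx":0,"wy":0,"wz":0,"jaw":14},{"dx":0,"dy":0,"dz":0,"wx":0,"wy":0,"wz":0,"jaw":14}]'
```

```text
time_s: 3.33
ee_pos: [450.2, 306.9, 31.7]
tcp_rot: [0.293, 0.956, -0.0, -0.0]
force: [-0.4, -2.8, 1.3]
grip_width: 17.1
finger_force: 30.0
```

```bash
python3 -m jog '[{"dx":0,"dy":0,"dz":0.1,"wx":0,"wy":0,"wz":0,"jaw":14},{"dx":0,"dy":0,"dz":0.3,"wx":0,"wy":0,"wz":0,"jaw":14},{"dx":0,"dy":0,"dz":0.7,"wx":0,"wy":0,"wz":0,"jaw":14},{"dx":0,"dy":0,"dz":1.2,"wx":0,"wy":0,"wz":0,"jaw":14},{"dx":0,"dy":0,"dz":2,"wx":0,"wy":0,"wz":0,"jaw":14},{"dx":0,"dy":0,"dz":2,"wx":0,"wy":0,"wz":0,"jaw":14}]'
python3 - <<'E'
from h import *
s=snap('side'); e=np.array(r.read_state()['ee_pos']); print(e,proj(s,e-[0,0,12]))
cv2.imwrite('pics/s2.png',cv2.resize(s['img'][220:300,310:410],None,fx=6,fy=6,interpolation=2))
E
```

```text
time_s: 3.83
ee_pos: [452.8, 308.9, 96.4]
tcp_rot: [0.293, 0.956, 0.003, 0.002]
force: [1.6, 1.3, -0.1]
grip_width: 16.8
finger_force: 30.0
[452.22002918 308.50372973  94.78848224] (np.float64(357.37302258197997), np.float64(254.80202147492756))
```

View pics/s2.png

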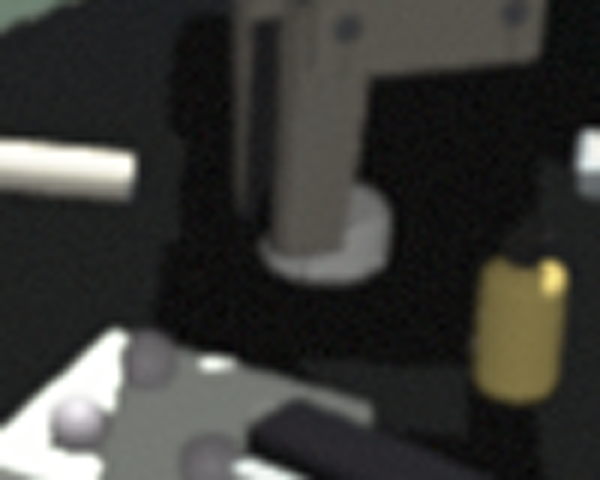

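The ball has left the tray and the opening holds at 16.8 mm, so it is between the fingers. The pale shape behind them at crop (325,235) is the tally counter. Next I move over the carrier's pocket.

```bash
python3 -m jog '[{"dx":0.4,"dy":-0.5,"dz":0,"wx":0,"wy":0,"wz":0,"jaw":14},{"dx":1,"dy":-1.4,"dz":0,"wx":0,"wy":0,"wz":0,"jaw":14},{"dx":1.7,"dy":-2.3,"dz":0,"wx":0,"wy":0,"wz":0,"jaw":14},{"dx":2.4,"dy":-3.2,"dz":0,"wx":0,"wy":0,"wz":0,"jaw":14},{"dx":2.8,"dy":-3.8,"dz":0,"wx":0,"wy":0,"wz":0,"jaw":14},{"dx":2.91,"dy":-3.97,"dz":0,"wx":0,"wy":0,"wz":0,"jaw":14},{"dx":2.91,"dy":-3.97,"dz":0,"wx":0,"wy":0,"wz":0,"jaw":14},{"dx":2.91,"dy":-3.97,"dz":-0.7,"wx":0,"wy":0,"wz":0,"jaw":14},{"dx":2.91,"dy":-3.97,"dz":-1.3,"wx":0,"wy":0,"wz":0,"jaw":14},{"dx":2.91,"dy":-3.97,"dz":-1.3,"wx":0,"wy":0,"wz":0,"jaw":14}]'
python3 - <<'E'
from h import *
for n in('side','top'): s=snap(n)
s=snap('side'); e=np.array(r.read_state()['ee_pos']); print(e,proj(s,e-[0,0,12]))
t=snap('top')
cv2.imwrite('pics/s3.png',np.hstack([cv2.resize(s['img'][225:305,230:310],None,fx=5,fy=5,interpolation=2),cv2.resize(t['img'][180:260,320:400],None,fx=5,fy=5,interpolation=2)]))
E
```

```text
time_s: 4.72
ee_pos: [534.8, 188.5, 50.0]
tcp_rot: [0.292, 0.956, -0.001, -0.002]
force: [-1.1, 0.3, -0.4]
grip_width: 17.2
finger_force: 30.0
[537.34082813 189.00647469  53.19171978] (np.float64(274.59603255610114), np.float64(270.9896821039759))
```

View pics/s3.png

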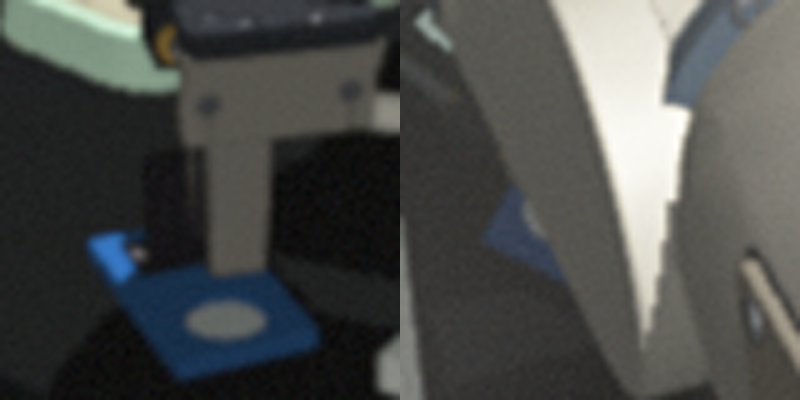

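The near finger's tip is at crop (238,272), on course for the pocket at crop (227,320). Grip and fingers do not collide, so I lower and release.

```bash
python3 -m jog '[{"dx":0.01,"dy":-0.03,"dz":-0.4,"wx":0,"wy":0,"wz":0,"jaw":14},{"dx":0.01,"dy":-0.03,"dz":-0.75,"wx":0,"wy":0,"wz":0,"jaw":14},{"dx":0.01,"dy":-0.03,"dz":-0.84,"wx":0,"wy":0,"wz":0,"jaw":14},{"dx":0.01,"dy":-0.03,"dz":-0.84,"wx":0,"wy":0,"wz":0,"jaw":14},{"dx":0.01,"dy":-0.03,"dz":-0.84,"wx":0,"wy":0,"wz":0,"jaw":14},{"dx":0.01,"dy":-0.03,"dz":-0.84,"wx":0,"wy":0,"wz":0,"jaw":14}]'
```

```text
time_s: 5.42
ee_pos: [538.1, 187.2, 27.6]
tcp_rot: [0.293, 0.956, -0.0, -0.0]
force: [1.6, -0.1, 0.5]
grip_width: 16.8
finger_force: 30.0
```

```bash
python3 -m jog '[{"dx":0,"dy":0,"dz":-0.03,"wx":0,"wy":0,"wz":0,"jaw":14},{"dx":0,"dy":0,"dz":-0.03,"wx":0,"wy":0,"wz":0,"jaw":14},{"dx":0,"dy":0,"dz":-0.03,"wx":0,"wy":0,"wz":0,"jaw":18},{"dx":0,"dy":0,"dz":-0.03,"wx":0,"wy":0,"wz":0,"jaw":22},{"dx":0,"dy":0,"dz":-0.03,"wx":0,"wy":0,"wz":0,"jaw":26},{"dx":0,"dy":0,"dz":-0.03,"wx":0,"wy":0,"wz":0,"jaw":32},{"dx":0,"dy":0,"dz":-0.03,"wx":0,"wy":0,"wz":0,"jaw":32},{"dx":0,"dy":0,"dz":-0.03,"wx":0,"wy":0,"wz":0,"jaw":32},{"dx":0,"dy":0,"dz":-0.03,"wx":0,"wy":0,"wz":0,"jaw":32}]'
python3 -m jog '[{"dx":0,"dy":0,"dz":0.2,"wx":0,"wy":0,"wz":0,"jaw":32},{"dx":0,"dy":0,"dz":0.7,"wx":0,"wy":0,"wz":0,"jaw":32},{"dx":0,"dy":0,"dz":1.5,"wx":0,"wy":0,"wz":0,"jaw":32},{"dx":0,"dy":0,"dz":2.5,"wx":0,"wy":0,"wz":0,"jaw":32},{"dx":0,"dy":0,"dz":3.0,"wx":0,"wy":0,"wz":0,"jaw":32},{"dx":0,"dy":0,"dz":3.5,"wx":0,"wy":0,"wz":0,"jaw":32},{"dx":0,"dy":0,"dz":3.5,"wx":0,"wy":0,"wz":0,"jaw":32},{"dx":0,"dy":0,"dz":3.5,"wx":0,"wy":0,"wz":0,"jaw":32}]'
python3 - <<'E'
from h import *
s=snap('side'); e=np.array(r.read_state()['ee_pos']); print(e,proj(s,[537.8,187.5,14.5]))
cv2.imwrite('pics/s4.png',cv2.resize(s['img'][220:310,230:350],None,fx=5,fy=5,interpolation=2))
E
```

```text
time_s: 6.17
ee_pos: [538.1, 187.2, 26.7]
tcp_rot: [0.293, 0.956, 0.0, 0.0]
force: [-0.2, 0.5, -0.6]
grip_width: 31.7
finger_force: 0.0
time_s: 6.83
ee_pos: [538.5, 187.4, 132.5]
tcp_rot: [0.293, 0.956, 0.001, 0.001]
force: [0.7, -0.6, -0.9]
grip_width: 31.8
finger_force: 0.0
[537.86061894 187.15323043 131.46163143] (np.float64(274.034084497527), np.float64(283.63862787586646))
```

View pics/s4.png

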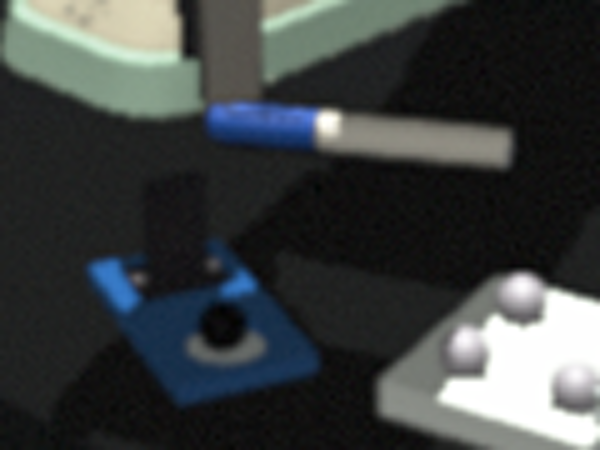

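The ball sits in the carrier pocket at crop (222,325), in the picture at (274,285), which matches the pocket position. Before gripping I check clearance to the microscope.

```bash
python3 - <<'E'
from h import *
for n in('top','side'):
    s=snap(n);c=cloud(s);X,Y,Z=np.moveaxis(c,-1,0);ok=s['z_map']>0
    for z0,z1 in((40,90),(90,180),(180,320)):
        k=ok&(X>300)&(X<650)&(Y<110)&(Y>-150)&(Z>z0)&(Z<z1); 
        if k.sum(): 
            d=np.hypot(X-518,Y-142)[k]; j=np.argsort(d)[5]; print(n,z0,k.sum(),'maxY',np.percentile(Y[k],99),'nearest',d[j],c[k][j])
E
```

```text
side 40 851 maxY 34.293951839843 nearest 125.1768465916813 [579.4131795   32.92358501  40.18573097]
side 90 690 maxY 51.45844472155694 nearest 141.34465652806992 [429.04956432  32.15405369 144.71488388]
side 180 1279 maxY 109.028323814738 nearest 32.687314130010854 [520.45661795 109.40513026 243.66067733]
```

```bash
python3 -m jog '[{"dx":-0.2,"dy":-0.5,"dz":0,"wx":0,"wy":0,"wz":0.6,"jaw":24},{"dx":-0.5,"dy":-1.2,"dz":0,"wx":0,"wy":0,"wz":1.2,"jaw":24},{"dx":-0.67,"dy":-1.51,"dz":0,"wx":0,"wy":0,"wz":1.7,"jaw":24},{"dx":-0.67,"dy":-1.51,"dz":0,"wx":0,"wy":0,"wz":1.7,"jaw":24},{"dx":-0.67,"dy":-1.51,"dz":-0.5,"wx":0,"wy":0,"wz":1.7,"jaw":24},{"dx":-0.67,"dy":-1.51,"dz":-1,"wx":0,"wy":0,"wz":1.7,"jaw":24},{"dx":-0.67,"dy":-1.51,"dz":-1.5,"wx":0,"wy":0,"wz":1.7,"jaw":24},{"dx":-0.67,"dy":-1.51,"dz":-1.5,"wx":0,"wy":0,"wz":1.7,"jaw":24}]'
python3 - <<'E'
from h import *
s=snap('side');s=snap('side'); e=np.array(r.read_state()['ee_pos']); print(e,r.read_state()['tcp_rot'],proj(s,e-[0,0,17]))
cv2.imwrite('pics/s5.png',cv2.resize(s['img'][200:310,230:350],None,fx=5,fy=5,interpolation=2))
E
```

```text
time_s: 7.65
ee_pos: [516.4, 142.0, 83.8]
tcp_rot: [0.207, 0.978, -0.001, -0.002]
force: [-0.1, 0.1, 0.2]
grip_width: 24.0
finger_force: 0.0
[517.67961796 142.22703619  86.04403108] [ 2.06955208e-01  9.78350025e-01 -3.59793788e-04 -8.00634582e-04] (np.float64(263.74203994113975), np.float64(245.91360848060262))
```

View pics/s5.png

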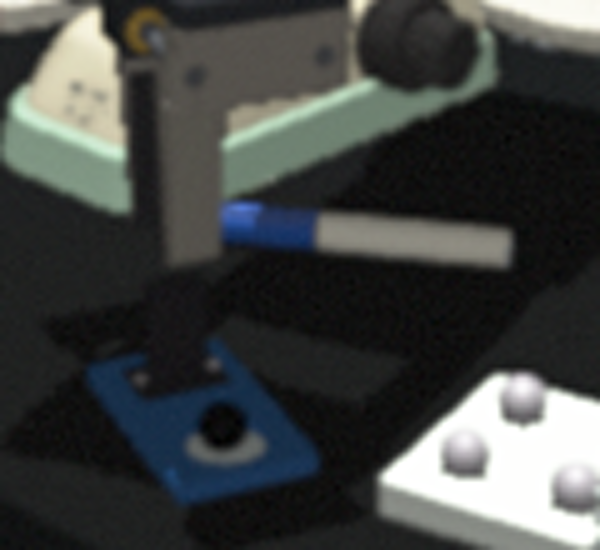

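The fingers are straddling the grip, their tips near crop (190,265), and the ball is still in its pocket at (222,428). I descend and pinch.

```bash
python3 -m jog '[{"dx":0,"dy":0,"dz":-0.6,"wx":0,"wy":0,"wz":0,"jaw":24},{"dx":0,"dy":0,"dz":-1.2,"wx":0,"wy":0,"wz":0,"jaw":24},{"dx":0,"dy":0,"dz":-1.6,"wx":0,"wy":0,"wz":0,"jaw":24},{"dx":0,"dy":0,"dz":-1.73,"wx":0,"wy":0,"wz":0,"jaw":24},{"dx":0,"dy":0,"dz":-1.73,"wx":0,"wy":0,"wz":0,"jaw":24},{"dx":0,"dy":0,"dz":-1.73,"wx":0,"wy":0,"wz":0,"jaw":20}]'
python3 -m jog '[{"dx":0,"dy":0,"dz":0,"wx":0,"wy":0,"wz":0,"jaw":17},{"dx":0,"dy":0,"dz":0,"wx":0,"wy":0,"wz":0,"jaw":15},{"dx":0,"dy":0,"dz":0,"wx":0,"wy":0,"wz":0,"jaw":13},{"dx":0,"dy":0,"dz":0,"wx":0,"wy":0,"wz":0,"jaw":12},{"dx":0,"dy":0,"dz":0,"wx":0,"wy":0,"wz":0,"jaw":11},{"dx":0,"dy":0,"dz":0,"wx":0,"wy":0,"wz":0,"jaw":10},{"dx":0,"dy":0,"dz":0,"wx":0,"wy":0,"wz":0,"jaw":5},{"dx":0,"dy":0,"dz":0,"wx":0,"wy":0,"wz":0,"jaw":5},{"dx":0,"dy":0,"dz":0,"wx":0,"wy":0,"wz":0,"jaw":5}]'
python3 - <<'E'
from h import *
s=snap('side')
def ball(s,z,x0,x1,y0,y1):
    pass
t=r.read_state();print(t['ee_pos'],t['tcp_rot'],t['force'],t['grip_width'],t['finger_force'])
E
```

```text
time_s: 8.25
ee_pos: [518.3, 142.1, 35.3]
tcp_rot: [0.207, 0.978, 0.0, 0.0]
force: [-0.5, 0.6, -0.2]
grip_width: 20.5
finger_force: 0.0
time_s: 9.0
ee_pos: [517.9, 141.8, 35.0]
tcp_rot: [0.206, 0.978, -0.0, -0.0]
force: [-1.3, -2.5, 5.7]
grip_width: 9.9
finger_force: 30.0
[517.89958616 141.77908448  34.9348398 ] [ 2.06449286e-01  9.78457292e-01 -1.28616328e-04 -5.56948181e-05] [-1.38002079 -2.76896945  6.14217925] 10.065013522309425 30.001119375228882
```

```bash
python3 -m jog '[{"dx":0,"dy":0,"dz":0.03,"wx":0,"wy":0,"wz":0,"jaw":5},{"dx":0,"dy":0,"dz":0.07,"wx":0,"wy":0,"wz":0,"jaw":5},{"dx":0,"dy":0,"dz":0.13,"wx":0,"wy":0,"wz":0,"jaw":5},{"dx":0,"dy":0,"dz":0.2,"wx":0,"wy":0,"wz":0,"jaw":5},{"dx":0,"dy":0,"dz":0.3,"wx":0,"wy":0,"wz":0,"jaw":5},{"dx":0,"dy":0,"dz":0.4,"wx":0,"wy":0,"wz":0,"jaw":5},{"dx":0,"dy":0,"dz":0.48,"wx":0,"wy":0,"wz":0,"jaw":5},{"dx":0,"dy":0,"dz":0.54,"wx":0,"wy":0,"wz":0,"jaw":5},{"dx":0,"dy":0,"dz":0.58,"wx":0,"wy":0,"wz":0,"jaw":5},{"dx":0,"dy":0,"dz":0.6,"wx":0,"wy":0,"wz":0,"jaw":5}]'
cat > bm.py <<'E'
from h import *
def side_ball(s,x0,x1,y0,y1):
    hsv=cv2.cvtColor(s['img'],cv2.COLOR_BGR2HSV); 
    return hsv
s=snap('side');s=snap('side');e=np.array(r.read_state()['ee_pos']);q=np.array(r.read_state()['tcp_rot'])
a=2*math.atan2(q[1],q[0])-math.pi/2; d=np.array([math.cos(a),math.sin(a),0]);print('tcp',e,'yaw',math.degrees(a))
pk=e+d*50+[0,0,-29]; print('pred pocket',pk,'carrier z0',pk[2]-5)
c=cloud(s); hsv=cv2.cvtColor(s['img'],cv2.COLOR_BGR2HSV)
X,Y,Z=np.moveaxis(c,-1,0)
near=(np.abs((c-(pk-26*d))@d)<52)&(np.abs((c-pk)@[-d[1],d[0],0])<32)
m=near&(cv2.inRange(hsv,(100,100,20),(125,255,255))>0)&(np.abs(Z-pk[2]-3)<6)
P=c[m]; A=np.c_[P[:,:2]-pk[:2],np.ones(len(P))]
for _ in range(5):
    w=np.linalg.lstsq(A,P[:,2],rcond=None)[0]; k=np.abs(A@w-P[:,2])<1.5; A,P=A[k],P[k]
g=w[:2]; print('plate n',len(P),'tilt deg along x,y of carrier',np.degrees([g@d[:2],g@[-d[1],d[0]]]),'top z at pocket',w[2])
u,v=proj(s,pk+[0,0,9.5]);print('ball px pred',u,v)
m=np.zeros((480,640),np.uint8); x0,y0=int(u)-14,int(v)-14
m[y0:y0+28,x0:x0+28]=(s['img'][y0:y0+28,x0:x0+28].max(2)<28)
n,l,st,ce=cv2.connectedComponentsWithStats(m)
for j in range(1,n):
    if st[j,4]>20: print('dark',ce[j],st[j])
cv2.imwrite('pics/last.png',cv2.resize(s['img'][max(0,int(v)-60):int(v)+40,int(u)-60:int(u)+60],None,fx=5,fy=5,interpolation=2))
E
python3 bm.py
```

```text
time_s: 9.88
ee_pos: [518.1, 141.9, 53.0]
tcp_rot: [0.206, 0.978, 0.0, 0.0]
force: [-0.5, -0.1, -1.9]
grip_width: 9.7
finger_force: 30.0
tcp [517.98999847 141.93226903  52.88127564] yaw 66.16548713090667
pred pocket [538.19481653 187.66809008  23.88127564] carrier z0 18.881275641064917
plate n 428 tilt deg along x,y of carrier [-0.0806702   0.02020552] top z at pocket 24.37414026849396
ball px pred 273.7948489454448 274.70757762972346
dark [282.13235294 263.01470588] [276 260  11   9  68]
dark [264.67741935 268.12903226] [259 266  15   5  31]
dark [274.06896552 276.39655172] [270 272   9   9  58]
```

View pics/last.png

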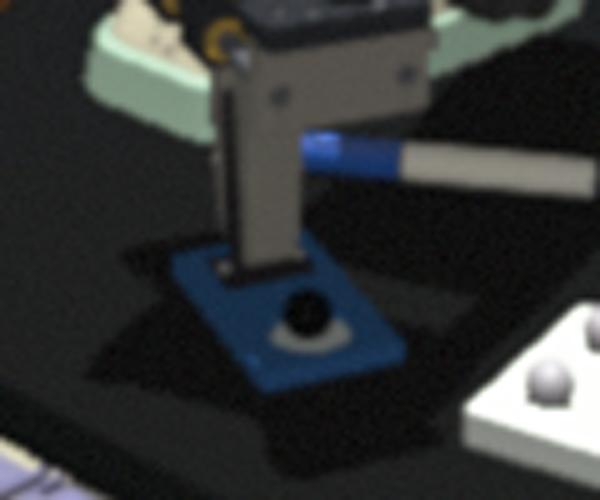

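The carrier is lifted, level within 0.1°, and the ball is in its pocket at crop (308,312). Raising to gauge height next.

```bash
python3 -m jog '[{"dx":0,"dy":0,"dz":0.05,"wx":0,"wy":0,"wz":0,"jaw":5},{"dx":0,"dy":0,"dz":0.2,"wx":0,"wy":0,"wz":0,"jaw":5},{"dx":0,"dy":0,"dz":0.45,"wx":0,"wy":0,"wz":0,"jaw":5},{"dx":0,"dy":0,"dz":0.75,"wx":0,"wy":0,"wz":0,"jaw":5},{"dx":0,"dy":0,"dz":1.05,"wx":0,"wy":0,"wz":0,"jaw":5},{"dx":0,"dy":0,"dz":1.35,"wx":0,"wy":0,"wz":0,"jaw":5},{"dx":0,"dy":0,"dz":1.6,"wx":0,"wy":0,"wz":0,"jaw":5},{"dx":0,"dy":0,"dz":1.8,"wx":0,"wy":0,"wz":0,"jaw":5},{"dx":0,"dy":0,"dz":1.9,"wx":0,"wy":0,"wz":0,"jaw":5},{"dx":0,"dy":0,"dz":1.92,"wx":0,"wy":0,"wz":0,"jaw":5}]'
python3 -m jog '[{"dx":0,"dy":0.02,"dz":0,"wx":0,"wy":0,"wz":0.03,"jaw":5},{"dx":0,"dy":0.07,"dz":0,"wx":0,"wy":0,"wz":0.08,"jaw":5},{"dx":-0.01,"dy":0.15,"dz":0,"wx":0,"wy":0,"wz":0.15,"jaw":5},{"dx":-0.02,"dy":0.27,"dz":0,"wx":0,"wy":0,"wz":0.24,"jaw":5},{"dx":-0.03,"dy":0.42,"dz":0,"wx":0,"wy":0,"wz":0.34,"jaw":5},{"dx":-0.04,"dy":0.57,"dz":0,"wx":0,"wy":0,"wz":0.44,"jaw":5},{"dx":-0.05,"dy":0.69,"dz":0,"wx":0,"wy":0,"wz":0.52,"jaw":5},{"dx":-0.06,"dy":0.77,"dz":0,"wx":0,"wy":0,"wz":0.57,"jaw":5},{"dx":-0.06,"dy":0.82,"dz":0,"wx":0,"wy":0,"wz":0.59,"jaw":5},{"dx":-0.06,"dy":0.84,"dz":0,"wx":0,"wy":0,"wz":0.6,"jaw":5}]'
python3 bm.py
```

```text
time_s: 10.82
ee_pos: [518.4, 142.1, 111.2]
tcp_rot: [0.206, 0.978, 0.0, 0.001]
force: [-0.5, -0.1, -2.2]
grip_width: 10.2
finger_force: 30.0
time_s: 11.65
ee_pos: [516.2, 167.5, 110.4]
tcp_rot: [0.175, 0.985, 0.0, 0.0]
force: [0.1, 0.8, -1.1]
grip_width: 9.6
finger_force: 30.0
tcp [516.15410592 167.2124693  110.39198077] yaw 69.7803304369784
pred pocket [533.43512402 214.13119065  81.39198077] carrier z0 76.39198077074332
plate n 401 tilt deg along x,y of carrier [-0.33207607  0.00686203] top z at pocket 81.71861455498137
ball px pred 286.16082048622604 249.75498294337083
dark [277.08 243.92] [272 243  13   4  25]
dark [286.75 251.4 ] [283 248   9   8  60]
```

```bash
python3 -m jog '[{"dx":0,"dy":0.03,"dz":0,"wx":0,"wy":0,"wz":0.01,"jaw":5},{"dx":-0.01,"dy":0.1,"dz":0,"wx":0,"wy":0,"wz":0.04,"jaw":5},{"dx":-0.02,"dy":0.21,"dz":0,"wx":0,"wy":0,"wz":0.09,"jaw":5},{"dx":-0.03,"dy":0.36,"dz":0,"wx":0,"wy":0,"wz":0.16,"jaw":5},{"dx":-0.05,"dy":0.55,"dz":0,"wx":0,"wy":0,"wz":0.25,"jaw":5},{"dx":-0.06,"dy":0.77,"dz":0,"wx":0,"wy":0,"wz":0.35,"jaw":5},{"dx":-0.08,"dy":1.0,"dz":0,"wx":0,"wy":0,"wz":0.45,"jaw":5},{"dx":-0.1,"dy":1.25,"dz":0,"wx":0,"wy":0,"wz":0.56,"jaw":5},{"dx":-0.12,"dy":1.5,"dz":0,"wx":0,"wy":0,"wz":0.67,"jaw":5},{"dx":-0.14,"dy":1.75,"dz":0,"wx":0,"wy":0,"wz":0.78,"jaw":5}]'
python3 -m jog '[{"dx":-0.02,"dy":0.25,"dz":0,"wx":0,"wy":0,"wz":0.11,"jaw":5},{"dx":-0.04,"dy":0.5,"dz":0,"wx":0,"wy":0,"wz":0.22,"jaw":5},{"dx":-0.06,"dy":0.75,"dz":0,"wx":0,"wy":0,"wz":0.33,"jaw":5},{"dx":-0.08,"dy":1.0,"dz":0,"wx":0,"wy":0,"wz":0.45,"jaw":5},{"dx":-0.1,"dy":1.25,"dz":0,"wx":0,"wy":0,"wz":0.56,"jaw":5},{"dx":-0.12,"dy":1.5,"dz":0,"wx":0,"wy":0,"wz":0.67,"jaw":5},{"dx":-0.14,"dy":1.75,"dz":0,"wx":0,"wy":0,"wz":0.78,"jaw":5},{"dx":-0.16,"dy":2.0,"dz":0,"wx":0,"wy":0,"wz":0.9,"jaw":5},{"dx":-0.18,"dy":2.25,"dz":0,"wx":0,"wy":0,"wz":1.01,"jaw":5},{"dx":-0.2,"dy":2.5,"dz":0,"wx":0,"wy":0,"wz":1.12,"jaw":5}]'
python3 -m jog '[{"dx":-0.02,"dy":0.23,"dz":0,"wx":0,"wy":0,"wz":0.11,"jaw":5},{"dx":-0.04,"dy":0.44,"dz":0,"wx":0,"wy":0,"wz":0.25,"jaw":5},{"dx":-0.06,"dy":0.62,"dz":0,"wx":0,"wy":0,"wz":0.4,"jaw":5},{"dx":-0.08,"dy":0.77,"dz":0,"wx":0,"wy":0,"wz":0.58,"jaw":5},{"dx":-0.1,"dy":0.88,"dz":0,"wx":0,"wy":0,"wz":0.76,"jaw":5},{"dx":-0.12,"dy":0.95,"dz":0,"wx":0,"wy":0,"wz":0.93,"jaw":5},{"dx":-0.14,"dy":0.98,"dz":0,"wx":0,"wy":0,"wz":1.08,"jaw":5},{"dx":-0.16,"dy":1.0,"dz":0,"wx":0,"wy":0,"wz":1.2,"jaw":5},{"dx":-0.17,"dy":1.0,"dz":0,"wx":0,"wy":0,"wz":1.27,"jaw":5},{"dx":-0.17,"dy":1.0,"dz":0,"wx":0,"wy":0,"wz":1.27,"jaw":5}]'
python3 bm.py
```

```text
time_s: 12.58
ee_pos: [511.9, 220.6, 110.4]
tcp_rot: [0.135, 0.991, 0.0, 0.0]
force: [-0.1, 0.7, -2.8]
grip_width: 9.9
finger_force: 30.0
time_s: 13.42
ee_pos: [505.9, 295.4, 110.4]
tcp_rot: [0.076, 0.997, -0.0, -0.0]
force: [-0.2, -0.2, -0.9]
grip_width: 9.9
finger_force: 30.0
time_s: 14.25
ee_pos: [500.8, 324.4, 110.4]
tcp_rot: [0.01, 1.0, -0.0, -0.0]
force: [0.5, -0.6, -1.0]
grip_width: 9.5
finger_force: 30.0
tcp [500.88871212 324.45371831 110.39343506] yaw 88.77337875576251
pred pocket [501.95905932 374.44226056  81.39343506] carrier z0 76.39343505849654
plate n 547 tilt deg along x,y of carrier [-0.14670043  0.06496093] top z at pocket 81.63384244341748
ball px pred 373.1846737934396 273.37128701503923
dark [378.13675214 268.43589744] [369 259  18  22 234]
```

```bash
python3 -m jog '[{"dx":0,"dy":0.04,"dz":0,"wx":0,"wy":0,"wz":0,"jaw":5},{"dx":-0.01,"dy":0.14,"dz":0,"wx":0,"wy":0,"wz":0,"jaw":5},{"dx":-0.02,"dy":0.31,"dz":0,"wx":0,"wy":0,"wz":0,"jaw":5},{"dx":-0.03,"dy":0.55,"dz":0,"wx":0,"wy":0,"wz":0,"jaw":5},{"dx":-0.04,"dy":0.84,"dz":0,"wx":0,"wy":0,"wz":0,"jaw":5},{"dx":-0.05,"dy":1.13,"dz":0,"wx":0,"wy":0,"wz":0,"jaw":5},{"dx":-0.06,"dy":1.4,"dz":0,"wx":0,"wy":0,"wz":0,"jaw":5},{"dx":-0.07,"dy":1.62,"dz":0,"wx":0,"wy":0,"wz":0,"jaw":5},{"dx":-0.08,"dy":1.77,"dz":0,"wx":0,"wy":0,"wz":0,"jaw":5},{"dx":-0.08,"dy":1.85,"dz":0,"wx":0,"wy":0,"wz":0,"jaw":5}]'
python3 bm.py
python3 - <<'E'
from h import *
s=snap('side');s=snap('side'); c=cloud(s);X,Y,Z=np.moveaxis(c,-1,0)
cv2.imwrite('pics/fin.png',cv2.resize(s['img'][200:360,300:500],None,fx=4,fy=3.75,interpolation=2))
for n,k in(('panel top',(X>570)&(X<620)&(Y>385)&(Y<475)&(Z>110)&(Z<125)),('cam top',(X>285)&(X<420)&(Y>395)&(Y<470)&(Z>108)&(Z<122))):
    P=c[k][:,:2].astype(np.float32);print(n,len(P),cv2.minAreaRect(P),np.median(Z[k]))
print(proj(s,[499.5,430,90]))
E
```

```text
time_s: 15.18
ee_pos: [498.3, 381.0, 110.3]
tcp_rot: [0.01, 1.0, 0.0, -0.0]
force: [-0.2, -1.0, -1.3]
grip_width: 9.9
finger_force: 30.0
tcp [498.33018754 380.52581185 110.29539268] yaw 88.8170430568766
pred pocket [499.36243888 430.51515529  81.29539268] carrier z0 76.29539267600386
plate n 611 tilt deg along x,y of carrier [-0.19051099  0.29609101] top z at pocket 81.50415986424113
ball px pred 404.56744582430304 284.7666053326529
dark [406.53571429 281.35714286] [400 270  13  23 168]
panel top 434 ((591.3701171875, 429.88861083984375), (59.585086822509766, 23.14631462097168), 88.41810607910156) 114.0747934560751
cam top 404 ((353.7582092285156, 436.00885009765625), (45.79226303100586, 102.07720184326172), 88.9336166381836) 110.8353065393767
(np.float64(404.17955460050916), np.float64(285.13498061460564))
```

View pics/fin.png

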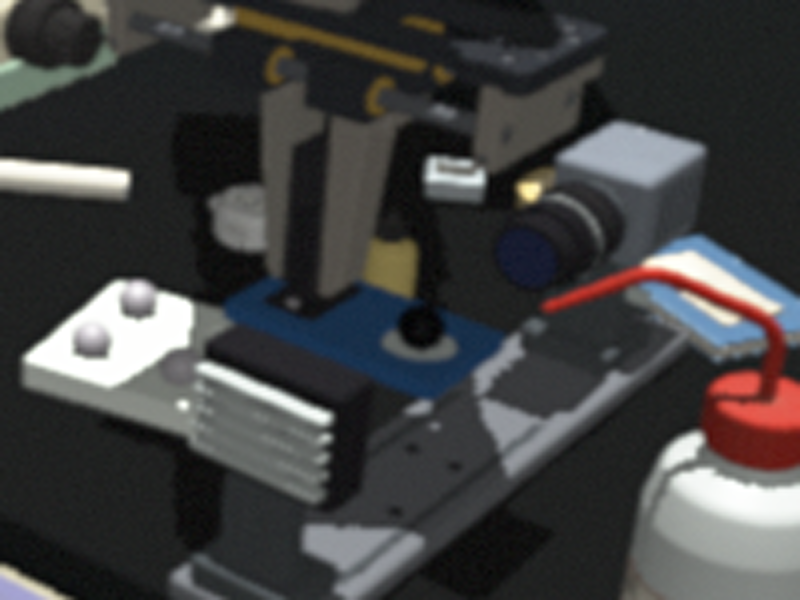

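The ball is in its pocket between lens and panel, at crop (421,327), in the picture at about (405,287). I measure it against the gauge within this same view, so that calibration bias cancels.

```bash
cat > fin.py <<'E'
from h import *
for rep in range(2):
    s=snap('side'); c=cloud(s);X,Y,Z=np.moveaxis(c,-1,0)
    g=s['img'].max(2).astype(int)
    m=np.zeros((480,640),np.uint8); m[281:296,397:414]=g[281:296,397:414]<35
    print('mask rows',[''.join('#' if x else '.' for x in row[397:414]) for row in m[281:296]] if rep==0 else '')
    # ball centre by depth sphere fit
    D=s['z_map']; cam=-s['R'].T@s['t']
    k=np.zeros_like(D,bool); k[280:294,398:413]=True; k&=(Z>85)&(Z<104)&(np.hypot(X-501,Y-432)<16)
    P=c[k]
    from scipy.optimize import least_squares
    o=least_squares(lambda p:np.linalg.norm(P-p,axis=1)-9.5,[500,430,88],loss='soft_l1',f_scale=0.5); print('sphere',o.x,len(P),np.abs(o.fun).mean())
    pt=(X>560)&(X<625)&(Y>385)&(Y<475)&(Z>108)&(Z<125); ct=(X>285)&(X<345)&(Y>395)&(Y<475)&(Z>107)&(Z<122)
    for n,q in(('panel',pt),('cambox',ct)):
        Q=c[q];print(n,len(Q),'x',np.percentile(Q[:,0],[1,5,95,99]),'y',np.percentile(Q[:,1],[1,5,50,95,99]),'rect',cv2.minAreaRect(Q[:,:2].astype(np.float32)))
E
python3 fin.py; python3 - <<'E'
from h import *
st=r.read_state();print(st['ee_pos'],st['tcp_rot'],st['dq'])
s=snap('top');c=cloud(s);X,Y,Z=np.moveaxis(c,-1,0)
k=(X>400)&(X<600)&(Y>370)&(Y<480)&(Z>76)&(Z<104);print('top visible near ball',k.sum(), c[k].min(0) if k.any() else '',c[k].max(0) if k.any() else '')
u,v=proj(s,[499.5,430,90]);print(u,v)
E
```

```text
mask rows ['........#########', '.....########..##', '....#########....', '...##########....', '...##########....', '...###########...', '...###########...', '...###########...', '...##########....', '....########.....', '.....######......', '.......##........', '.................', '.................', '.................']
sphere [500.05482631 431.68847325  88.00398057] 114 0.7113251118139313
panel 493 x [581.20117149 582.69767677 601.77125004 602.64003719] y [401.56716567 404.47135353 433.07462356 458.7261008  459.36010183] rect ((590.6912841796875, 430.4961853027344), (60.16984176635742, 24.730459213256836), 89.33824157714844)
cambox 256 x [303.66402929 306.80176159 343.52225739 344.58707969] y [415.71146901 417.59684221 439.30535535 458.57048901 459.31837494] rect ((322.80169677734375, 436.7625732421875), (45.878116607666016, 44.0412483215332), 89.6748046875)
mask rows 
sphere [499.78202951 431.40761804  88.16129775] 106 0.6751695580412084
panel 492 x [580.60913226 582.68281798 601.9647027  602.79530068] y [401.08645371 404.27497882 432.70812562 458.55598537 459.40013016] rect ((591.5531005859375, 430.0823669433594), (59.305850982666016, 22.931228637695312), 88.81011962890625)
cambox 258 x [304.36909229 306.97255711 343.25015397 344.72126515] y [415.52734558 418.12824717 439.89808599 458.47740357 459.65992347] rect ((323.1424560546875, 437.4527893066406), (45.45646286010742, 43.63020324707031), 89.86895751953125)
[498.46202624 379.7400641  110.35520469] [ 1.07297666e-02  9.99942427e-01 -1.02195944e-04 -6.99107073e-05] [-2.13261948e-03 -3.12958781e-03 -1.90072027e-03 -4.31275461e-05
 -6.08876374e-04  6.14993180e-04]
top visible near ball 0  
228.54167517748613 220.93284287953517
```

```bash
python3 - <<'E'
from h import *
s=snap('side'); c=cloud(s)
P=c[260:271,427:437].reshape(-1,3); print('lens front (side)',np.median(P,0),P.std(0))
print('ball ray z88',[plane(s,405.2,v,88.05) for v in(286.7,287.2)])
t=snap('top');c=cloud(t);X,Y,Z=np.moveaxis(c,-1,0)
k=(X>380)&(X<450)&(np.abs(Y-431)<8)&(Z>70)&(Z<116);print('top lens max x',np.percentile(X[k],[95,99,100]) if k.any() else 0)
k=(X>550)&(X<625)&(np.abs(Y-428)<25)&(Z>40)&(Z<105);print('top panel face x',np.percentile(X[k],[2,20,50,80]) if k.any() else 0,k.sum())
E
```

```text
lens front (side) [418.17095188 433.37258102  93.94516333] [1.242494   5.09767258 5.84666813]
ball ray z88 [array([499.54459123, 432.04495283,  88.05      ]), array([500.85620265, 432.81778455,  88.05      ])]
top lens max x 0
top panel face x 0 0
```

```bash
python3 -m jog '[{"dx":0,"dy":0.01,"dz":0,"wx":0,"wy":0,"wz":-0.02,"jaw":5},{"dx":0,"dy":0.01,"dz":0,"wx":0,"wy":0,"wz":-0.02,"jaw":5},{"dx":0,"dy":0.01,"dz":0,"wx":0,"wy":0,"wz":-0.02,"jaw":5},{"dx":0,"dy":0.01,"dz":0,"wx":0,"wy":0,"wz":-0.02,"jaw":5}]'
python3 fin.py | grep sphere; python3 -c "
from h import *
print(r.close_job())"
```

```text
time_s: 15.97
ee_pos: [498.5, 380.4, 110.4]
tcp_rot: [0.012, 1.0, -0.0, 0.0]
force: [0.1, -0.2, -1.6]
grip_width: 10.2
finger_force: 30.0
sphere [500.10751686 432.25586213  88.46328066] 113 0.6162009593606942
sphere [500.0471828  432.11382421  88.15629334] 113 0.6101475232562741
the job is handed in; nothing more can be done
None
```

The job is handed in at about 16 s: the carrier is held still and level in the gauge with the black ball in its pocket, within about 1 mm of the gauge focus by camera measurement; the judge returned no verdict.

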